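# Unhook the tray carrier and dock it

### The arm

A 6-joint arm with a two-finger parallel gripper is mounted at the origin on the work surface. World frame = base frame: x ahead of the robot, y to its left, z up, the work surface at z = 0. Lengths are in m, angles in rad, forces in N, time in s.
With the tool pointing down it reaches from about 0.425 to 1.125 m from the base axis. Payload 14.9 kg.
Tool frame: the origin (TCP) lies on the centre line of the jaws, within the pads' length; the fingertips stand 22 mm ahead of it and the grasp point (between the pads) lies 3 mm ahead of it; x points along the fingers, y is the direction in which the jaws open and shut, and the axes are right-handed (so a half turn about x gives the same grasp; the last joint's range is limited). The gripper opens to 91 mm and grips with 3 to 60 N. Pads are 32 mm wide; open, the fingers measure 118 mm over their backs; the gripper's body (76 mm by 178 mm) begins 60 mm behind the grasp point.
Start: joints at [1.167, 0.379, 1.734, -0, 1.028, -0.033], TCP at [0.254, 0.652, 0.236] pointing down, gripper open.
Joint ranges: [-2.77, 2.77], [-0.74, 2.19], [0, 2.66], [-1.06, 4.2], [0.31, 2.87], [-3.08, 3.08]. Speed limits (rad/s): [1.89, 1.89, 2.39, 3.14, 3.14, 3.14].

### API

Orientations are given as a rotation vector (axis times angle).
In Python, from rig import robot gives the robot as it stands.
- The arm moves only by the shell command python3 -m jog 'ROWS' [OPENING]. ROWS is JSON, a list of rows, each an object of numbers: "x", "y", "z": the shift along the tool's x, y, z as a fraction of full scale; "rx", "ry", "rz": the turn, a rotation vector about the tool's x, y, z as a fraction of full scale. In form: [{"x": .., "y": .., "z": .., "rx": .., "ry": .., "rz": ..}, ...]. A call has 1 to 20 rows; each row shifts and turns the commanded pose from where the row before left it, along the tool's axes as they then stand; what a row does not reach is not made up. Full scale, the value 1, is 25 mm for a shift and 30 degrees for a turn. A row lasts 1/12 s, in which the tool goes at most 41.7 mm and 7.16 degrees, less where a joint would pass 70% of its speed; a pose out of reach is approached as far as the arm can. A call with a number of a shift or a turn outside -1 to 1 is refused whole. A call with a gripper value outside its range is refused whole. OPENING is the gripper's target within -1 to 1 (fully open at 1, half-way at 0, shut at -1), set as the call begins (- or left out, the last holds). The fingers move at their own pace and stop on an object; the grip force is fixed at half the most. Time passes only in rows, so rows that do not move let the fingers close. It gives the time, the measured TCP pose, the force and the opening at its end, in the units of the state.
- robot.state(): the state, without advancing time (a new reading comes with each control period).
- robot.camera(name): name is "scene" or "top" or "wrist"; returns a dict with "frame" (400x640x3 uint8, red, green, blue), "intrinsics" (3x3 intrinsics, pixels), "dist" ([k1, k2, p1, p2, k3] as OpenCV has them; the pictures are not rectified), "extrinsics" (4x4, takes a point from camera to world coordinates); the wrist camera has in their place "mount" (4x4, takes a point from camera to tool coordinates, whose origin is the TCP and whose axes are the tool frame's). Camera axes: x right, y down, z forward; pixel columns grow to the right and rows downward; lengths in m; the calibration is good to about 2 mm. A picture is of the moment at which its call begins: read the wrist's pose just before it. There is no depth.
- robot.hand_in(): hands the job in, once; it reports no verdict.
Trained networks look in a picture, given as the dict that the camera call returned (one of the last four; its "shot" number tells which), for a name from the list of things; names that differ only in an ending like _2 or _b are one class to them, and where a whole thing is asked for, a point or a joint stands for the part that bears it (a point fixed in the world has none). Each returns a list of dicts, best first, with "conf" (0 to 1); they miss things now and then, are a little off and sometimes report something else, mostly with a low value. They report only what shows in the picture. A call takes as long as a camera call. They do not tell look-alikes from the thing itself.
- robot.regions_of(label, picture): "mask" (400x640 bool, what is visible of it) and "centre" ([column, row] in pixels, amid what is visible of it).
- robot.mark_of(label, picture): "centre" ([column, row] in pixels: a listed point, or the origin of a listed thing).
The state is a dict: "clock": time; "joint_pos": joint angles; "dq": joint speeds; "joint_torque": joint torques, N m; "tcp_pos": TCP position; "orientation": TCP orientation; "force": force on the tool from outside, world axes, zero at the start; "moment": the same for the moment, N m; "finger_gap": opening from 0.0 (shut) to 1.0 (fully open).
Only numpy, scipy, OpenCV 4.12 (cv2) and the standard library are available. Lean on these libraries where they do the work, as an engineer would, in place of code of your own. Each camera call takes 0.05 s, during which the arm holds its last target. There are 200 camera calls.

### The job

Take the component tray carrier off its bench hook: lift it by its grip until its frame just clears the upturned front plate, feeling for the gap because the plate's height is set by hand and a lift too low or too high catches, and draw it off without forcing it against the hook. Then set it down gently, upright and fully home inside the docking tray, let go, and leave the other things on the bench alone.

Things in the scene. Friction and masses are not known exactly. Their poses are not given: they have to be found in the camera images.
- carrier: Loose carrier, 0.4 to 0.65 kg: black box 90 (x) x 110 (y) x 46 mm, with an upright aluminium frame and a grip on top. Origin: centre of the box's underside, z up. It starts hanging on the hook, 40 mm over the bench, the hook's arm through the window of its frame.
- carrier_grip (a point): Middle of the carrier's grip, a black upright block 30 (x) x 14 (y) x 45 mm (carrier z 171 to 216 mm) on a 10 mm stem; this point is at z = 196 mm. Pinch it across its 14 mm from above; a grip of about 40 N keeps the carrier from swinging.
- hook: Hook stand fixed on the bench. Origin on the bench top under the seat. A flat arm 22 mm wide, 6 mm thick, runs from a post at x = +81 mm towards the hook's -x and ends in an upturned front plate. Draw the carrier off towards the hook's -x; it is well clear when its origin is at hook x < -75 mm.
- hook_seat (a point): Seat on top of the arm, 158 mm up, at hook x = y = 0; the bar starts within 5 mm of it. The steel front plate (x -19 to -15 mm, 26 mm wide, 55 mm tall) stands at the arm's end. Its height is set by hand, differs each time and is not reported: tip 12 to 50 mm above the seat. It is firm. The frame's 60 mm window must pass over it.
- dock: Docking tray fixed on the bench, grey open tray 112 (x) x 132 (y) mm outside, 100 x 120 mm inside, floor 5 mm thick, rim 17 mm high. Origin: centre of its underside, on the bench. The carrier's 90 mm side goes along its x, 5 mm of play each side.
- jar: Bystander: small closed jar, 48 mm across, 60 mm high. Origin under its centre.
- reel: Bystander: white disc-shaped component reel lying flat, 80 mm across, 18 mm high. Origin under its centre.
- partsbin: Bystander: open blue bin 120 x 90 x 50 mm. Origin under its centre.
- carrier_bar (a point): Middle of the underside of the frame's top bar (8 x 8 mm, along carrier y), at carrier x = y = 0, z = 118 mm; the bar rests on the hook's arm. The frame is 8 mm thick in x, uprights at y = +-44 mm; its lower rail's top is at z = 58 mm, so its window is 60 mm high, 80 mm wide.
Mind the look-alikes: they are no part of the job. Of the things that look like the dock, take the one that is farthest from the robot's base at the start.

How it is judged:
On the way:
1. the carrier is off the hook: its origin more than 40 mm in front of the hook's seat, upright within 0.35 rad, held clear of the bench and not touching the hook (x of carrier in the frame of hook below -0.04 m and angle between carrier's own z axis and vertical below 0.35 rad and height (world z) of carrier above 0.03 m and contact force between carrier and hook below 0.1 N), for 0.1 s.
At the end, for the whole second after the job is handed in: The carrier stands inside the docking tray: origins within 9 mm in plan, underside less than 8 mm above the tray's underside (it rests on the 5 mm floor), upright within 0.05 rad, turned with the tray within 0.12 rad, at rest and released (horizontal distance between carrier and dock below 0.009 m and z of carrier in the frame of dock below 0.008 m and angle between carrier's own z axis and vertical below 0.05 rad and angle between the x axis of carrier and the x axis of dock, either way round below 0.12 rad and linear speed of carrier below 0.02 m/s and contact force between carrier and the fingers below 0.1 N); the robot touches nothing.
It fails at once if the carrier is forced against the hook (over 16 N) (contact force between carrier and hook above 16 N).
It fails at once if the hook is struck or pushed by the robot (over 20 N) (contact force between the arm and hook above 20 N).
It fails at once if the carrier is dropped or rammed into the tray (over 45 N) (contact force between carrier and dock above 45 N).
It fails at once if the carrier is tipped more than 0.5 rad (angle between carrier's own z axis and vertical above 0.5 rad).
It fails at once if the jar, the reel or the bin is moved (over 20 mm) (distance of any of jar, reel, partsbin from where it was at the start of the episode above 0.02 m).
It also fails if it takes over 72 s, if anything falls off the work surface, if the arm or the gripper's body presses on something with over 40 N, if the wrist force passes 120 N, or if a joint passes its speed limit or range.

## Working session

There is one attempt and no reset: what is moved stays moved. The work goes in short steps, Python scripts to look and compute and a shell command to move; the robot and the scene stay as the last step left them, time stands still between calls to the robot, and variables do not carry over. Pictures are saved under pics/ and viewed, about 8 in all and at most 12, crops included, and the job is handed in when it is done.

```bash
mkdir -p pics; ls; cat > h.py <<'E'
import numpy as np, cv2
from rig import robot
from scipy.spatial.transform import Rotation as R
def ray(pic,px,T=None):
    T=np.array(pic["extrinsics"]) if T is None else T
    u=cv2.undistortPoints(np.array([[px]],float),np.array(pic["intrinsics"]),np.array(pic["dist"]))[0,0]
    d=T[:3,:3]@np.array([u[0],u[1],1]); return T[:3,3],d/np.linalg.norm(d)
def atz(pic,px,z,T=None):
    o,d=ray(pic,px,T); return o+d*(z-o[2])/d[2]
def tri(rs):
    A=sum(np.eye(3)-np.outer(d,d) for o,d in rs); b=sum((np.eye(3)-np.outer(d,d))@o for o,d in rs)
    return np.linalg.solve(A,b)
def proj(pic,P,T=None):
    T=np.array(pic["extrinsics"]) if T is None else T
    Ti=np.linalg.inv(T)
    return cv2.projectPoints(np.array([P],float),cv2.Rodrigues(Ti[:3,:3])[0],Ti[:3,3],np.array(pic["intrinsics"]),np.array(pic["dist"]))[0][0,0]
def toolT(s=None):
    s=s or robot.state(); T=np.eye(4); T[:3,:3]=R.from_rotvec(s["orientation"]).as_matrix(); T[:3,3]=s["tcp_pos"]; return T
def save(pic,n,crop=None,sc=1):
    f=pic["frame"]
    if crop: f=f[crop[1]:crop[3],crop[0]:crop[2]]
    cv2.imwrite("pics/"+n,cv2.resize(f[:,:,::-1],None,fx=sc,fy=sc,interpolation=cv2.INTER_CUBIC))
E
python3 - <<'E'
from h import *
s=robot.state(); print(s)
np.set_printoptions(precision=3,suppress=True)
ims=[]
for c in ["top","scene"]:
    p=robot.camera(c); ims.append(p["frame"]); print(c,np.array(p["extrinsics"])[:3,3], p["intrinsics"][0][0])
    for l in ["carrier","carrier_grip","hook","hook_seat","carrier_bar","dock","jar","reel","partsbin"]:
        for r in robot.mark_of(l,p)[:4]: 
            z={"carrier":.04,"carrier_grip":.236,"hook_seat":.158,"carrier_bar":.158}.get(l,0)
            print(l,round(r["conf"],2),np.round(r["centre"],1),atz(p,r["centre"],z))
for n,f in zip("ab",ims): cv2.imwrite(f"pics/{n}.png",f[:,:,::-1])
E
```

```text
pics
{'clock': 0.0, 'joint_pos': array([ 1.16669708e+00,  3.79418840e-01,  1.73478759e+00,  5.93049703e-06,
        1.02850372e+00, -3.32929744e-02]), 'dq': array([-0.00081356,  0.0020366 , -0.00200806, -0.00071307, -0.00203333,
        0.00015093]), 'joint_torque': array([-7.13926365e-04, -7.63718462e+01, -4.34374809e+01,  6.51461422e-02,
        4.24521673e-02, -7.18298679e-05]), 'tcp_pos': array([0.25350711, 0.65207574, 0.23527768]), 'orientation': array([ 0.29008093,  1.55139431, -0.29180087]), 'force': array([ 0.31724324, -0.48926841,  0.15910144]), 'moment': array([-0.03389567, -0.01967669, -0.02982985]), 'finger_gap': 0.9989214186024218}
top [ 0.322 -0.013  1.248] 408.557284452104
carrier 0.7 [350.2 138.7] [ 0.601 -0.131  0.04 ]
carrier 0.56 [234.9 140.9] [0.598 0.215 0.04 ]
carrier_grip 0.89 [221.1 124.3] [0.596 0.213 0.236]
hook 0.89 [238.5 138.2] [0.616 0.211 0.   ]
hook 0.22 [167.5 215.2] [0.38  0.428 0.   ]
hook_seat 0.65 [230.8 130. ] [0.601 0.204 0.158]
carrier_bar 0.75 [227.6 131.6] [0.597 0.213 0.158]
dock 0.78 [349.4 137.7] [ 0.613 -0.132  0.   ]
dock 0.66 [412.7 281.6] [ 0.168 -0.316  0.   ]
jar 0.85 [165.4 215. ] [0.381 0.435 0.   ]
partsbin 0.68 [442.6 203.7] [ 0.404 -0.417  0.   ]
scene [ 0.939 -0.628  0.667] 366.6352889241674
carrier 0.95 [433.3 225.1] [0.59  0.222 0.04 ]
carrier 0.75 [341.2 253.7] [ 0.472 -0.052  0.04 ]
carrier 0.37 [432.2 238.9] [0.619 0.161 0.04 ]
carrier_grip 0.69 [209.8 339.9] [ 0.599 -0.493  0.236]
carrier_grip 0.57 [443.3 164.8] [0.59  0.216 0.236]
hook 0.96 [431.9 242.3] [0.606 0.197 0.   ]
hook_seat 0.61 [437.5 194.5] [0.597 0.196 0.158]
carrier_bar 0.62 [439.7 196.1] [0.606 0.192 0.158]
dock 0.82 [365.2 312.6] [ 0.617 -0.139 -0.   ]
dock 0.66 [190.5 263.4] [ 0.161 -0.317  0.   ]
jar 0.62 [411.1 186. ] [0.391 0.444 0.   ]
jar 0.21 [340.5 255.2] [ 0.445 -0.022  0.   ]
reel 0.63 [345.5 256.4] [ 0.458 -0.016  0.   ]
partsbin 0.79 [211.4 339.6] [ 0.414 -0.417  0.   ]
```

View pics/a.png

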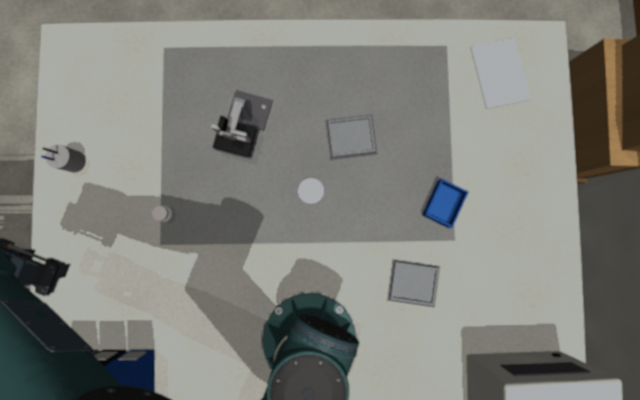

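View pics/b.png

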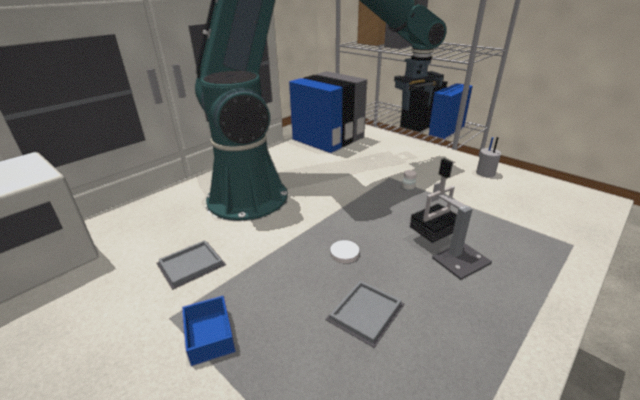

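Candidates: dock at top (351,137) or look-alike at (413,282). The far one (351,137), about 0.63 m from the base, is the target; there is one carrier/hook, at (235,135). Next I check the close crops and the yaws.

```bash
python3 - <<'E'
from h import *
np.set_printoptions(precision=3,suppress=True)
p=robot.camera("top")
f=p["frame"]; 
c=cv2.resize(np.hstack([f[80:170,195:285],f[95:185,310:400]])[:,:,::-1],None,fx=4.4,fy=4.4,interpolation=cv2.INTER_CUBIC); cv2.imwrite("pics/c.png",c)
for l in ["dock","hook","carrier"]:
  for r in robot.regions_of(l,p)[:2]:
    m=r["mask"].astype(np.uint8); cs=max(cv2.findContours(m,0,2)[0],key=cv2.contourArea)
    b=cv2.boxPoints(cv2.minAreaRect(cs)); W=np.array([atz(p,q,.017 if l=="dock" else .08)[:2] for q in b])
    e=W[1]-W[0];g=W[2]-W[1]; print(l,r["conf"],r["centre"],W.mean(0),np.linalg.norm(e),np.linalg.norm(g),np.degrees(np.arctan2(e[1],e[0])),np.degrees(np.arctan2(g[1],g[0])))
print(toolT())
w=robot.camera("wrist"); print(w["mount"],w["intrinsics"])
E
```

```text
dock 0.67 [350.3, 139.4] [ 0.614 -0.137] 0.149248863446755 0.1265361811188239 -83.448507480936 -174.67292358209139
dock 0.59 [414.0, 285.2] [ 0.167 -0.314] 0.12539350720801976 0.14359053118098944 -9.641899045078132 -99.0825953737229
hook 0.79 [250.5, 109.9] [0.671 0.168] 0.11609937973997227 0.11420232101806396 -14.956788158941277 -106.58297241235887
carrier 0.96 [236.0, 139.7] [0.601 0.214] 0.10703610031001581 0.13265024801661116 -12.777322665810596 -104.36101720647628
[[-0.     0.362  0.932  0.254]
 [-0.     0.932 -0.362  0.652]
 [-1.    -0.     0.     0.236]
 [ 0.     0.     0.     1.   ]]
[[-0.    -0.266  0.964 -0.149]
 [ 1.    -0.001  0.     0.   ]
 [ 0.001  0.964  0.266 -0.075]
 [ 0.     0.     0.     1.   ]] [[315.927   0.    321.077]
 [  0.    315.927 201.552]
 [  0.      0.      1.   ]]
```

View pics/c.png

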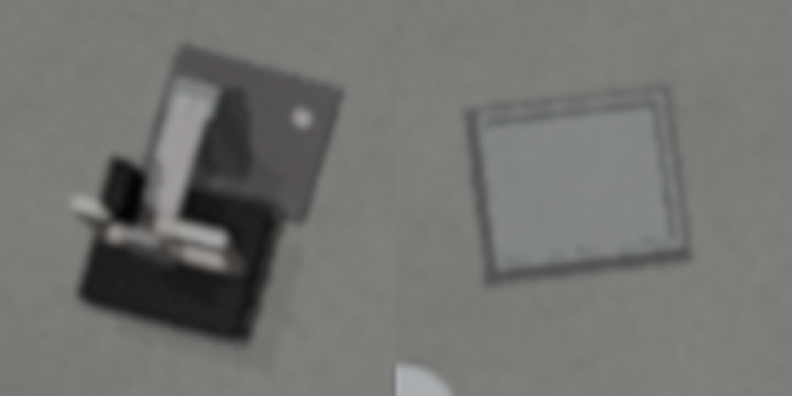

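Crop: the carrier's black box yaws about -14° with the grip at its upper left; the hook base and post lie beyond it (+x). The far dock on the right is empty and yaws about +6°. Now move above and in front of the grip.

```bash
python3 -m jog '[{"x":-1,"rx":-0.24},{"x":-1},{"x":-0.2,"y":-0.76,"z":0.84},{"x":-0.2,"y":-0.76,"z":0.84},{"x":-0.2,"y":-0.76,"z":0.84},{"x":-0.2,"y":-0.76,"z":0.84},{"x":-0.2,"y":-0.76,"z":0.84},{"x":-0.2,"y":-0.76,"z":0.84},{"x":-0.2,"y":-0.76,"z":0.84},{"x":-0.2,"y":-0.76,"z":0.84},{"x":-0.2,"y":-0.76,"z":0.84},{"x":-0.2,"y":-0.76,"z":0.84},{"x":-0.2,"y":-0.76,"z":0.84},{"x":-0.2,"y":-0.76,"z":0.84},{"x":-0.2,"y":-0.76,"z":0.84},{"x":-0.2,"y":-0.76,"z":0.84},{"x":-0.2,"y":-0.76,"z":0.84},{"x":-0.2,"y":-0.76,"z":0.84},{"x":-0.2,"y":-0.76,"z":0.84},{"x":-0.2,"y":-0.76,"z":0.84}]' 1
python3 -m jog '[{},{},{}]'
cat > look.py <<'E'
import sys
from h import *
np.set_printoptions(precision=4,suppress=True)
s=robot.state(); T=toolT(s); w=robot.camera("wrist"); C=T@np.array(w["mount"]); print("tcp",T)
Z={"carrier":.04,"carrier_grip":.236,"hook_seat":.158,"carrier_bar":.158}
for l in sys.argv[2:]:
    for r in robot.mark_of(l,w)[:2]: print(l,round(r["conf"],2),np.round(r["centre"],1),atz(w,r["centre"],Z.get(l,0),C))
save(w,sys.argv[1])
E
python3 look.py d.png carrier carrier_grip hook hook_seat carrier_bar
```

```text
tcp [[-0.      0.3624  0.932   0.2537]
 [-0.      0.932  -0.3624  0.6524]
 [-1.     -0.     -0.      0.2359]
 [ 0.      0.      0.      1.    ]]invalid input
invalid input
```

View pics/d.png

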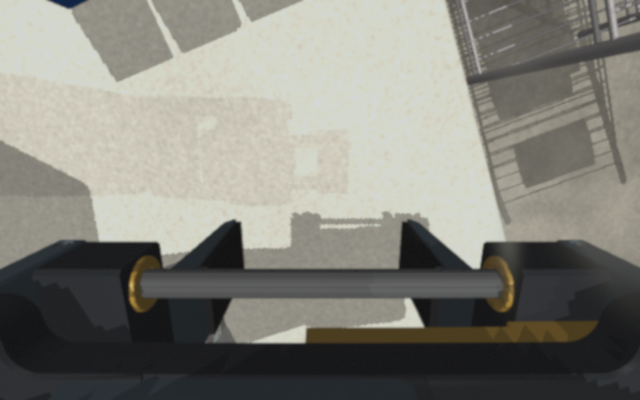

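The rows were refused, so the arm hasn't moved and the picture shows only the start view. All six keys are probably required; I'll test that.

```bash
python3 -m jog '[{"x":-1,"y":0,"z":0,"rx":-0.12,"ry":0,"rz":0},{"x":-1,"y":0,"z":0,"rx":-0.12,"ry":0,"rz":0}]' 1
```

```text
clock: 1.72
tcp_pos: [0.2533, 0.6517, 0.2851]
orientation: [0.188, 1.563, -0.193]
force: [0.3, 0.7, 0.8]
finger_gap: 0.999
```

```bash
python3 -m jog '[{"x":-0.2,"y":-0.76,"z":0.84,"rx":0,"ry":0,"rz":0},{"x":-0.2,"y":-0.76,"z":0.84,"rx":0,"ry":0,"rz":0},{"x":-0.2,"y":-0.76,"z":0.84,"rx":0,"ry":0,"rz":0},{"x":-0.2,"y":-0.76,"z":0.84,"rx":0,"ry":0,"rz":0},{"x":-0.2,"y":-0.76,"z":0.84,"rx":0,"ry":0,"rz":0},{"x":-0.2,"y":-0.76,"z":0.84,"rx":0,"ry":0,"rz":0},{"x":-0.2,"y":-0.76,"z":0.84,"rx":0,"ry":0,"rz":0},{"x":-0.2,"y":-0.76,"z":0.84,"rx":0,"ry":0,"rz":0},{"x":-0.2,"y":-0.76,"z":0.84,"rx":0,"ry":0,"rz":0},{"x":-0.2,"y":-0.76,"z":0.84,"rx":0,"ry":0,"rz":0},{"x":-0.2,"y":-0.76,"z":0.84,"rx":0,"ry":0,"rz":0},{"x":-0.2,"y":-0.76,"z":0.84,"rx":0,"ry":0,"rz":0},{"x":-0.2,"y":-0.76,"z":0.84,"rx":0,"ry":0,"rz":0},{"x":-0.2,"y":-0.76,"z":0.84,"rx":0,"ry":0,"rz":0},{"x":-0.2,"y":-0.76,"z":0.84,"rx":0,"ry":0,"rz":0},{"x":-0.2,"y":-0.76,"z":0.84,"rx":0,"ry":0,"rz":0},{"x":-0.2,"y":-0.76,"z":0.84,"rx":0,"ry":0,"rz":0},{"x":-0.2,"y":-0.76,"z":0.84,"rx":0,"ry":0,"rz":0},{"x":0,"y":0,"z":0,"rx":0,"ry":0,"rz":0},{"x":0,"y":0,"z":0,"rx":0,"ry":0,"rz":0}]' 1
python3 look.py e.png carrier carrier_grip hook hook_seat carrier_bar
```

```text
clock: 3.38
tcp_pos: [0.5379, 0.228, 0.3762]
orientation: [0.194, 1.562, -0.194]
force: [0.2, 1.0, -0.0]
finger_gap: 0.998
tcp [[ 0.0004  0.2447  0.9696  0.5379]
 [ 0.0002  0.9696 -0.2447  0.228 ]
 [-1.      0.0003  0.0003  0.3762]
 [ 0.      0.      0.      1.    ]]
carrier 0.97 [319.1 205.3] [0.6    0.2092 0.04  ]
carrier_grip 0.91 [315.  255.1] [0.5944 0.2076 0.236 ]
hook_seat 0.7 [316.7 230.9] [0.5983 0.2073 0.158 ]
```

View pics/e.png

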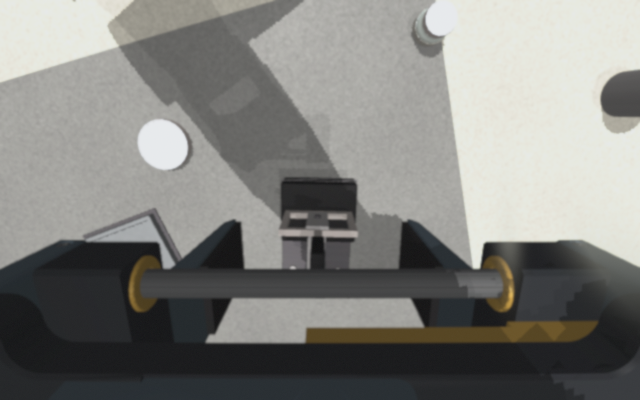

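Wrist view: the grip lies between the fingers at (315,255), the frame's front bar is at (318,232) and square to the image, and the reel is at left (163,144). Align, then check from nearer.

```bash
python3 -m jog '[{"x":0.6,"y":-0.04,"z":0.61,"rx":0,"ry":0,"rz":0},{"x":0.6,"y":-0.04,"z":0.61,"rx":0,"ry":0,"rz":0},{"x":0.6,"y":-0.04,"z":0.61,"rx":0,"ry":0,"rz":0},{"x":0.6,"y":-0.04,"z":0.61,"rx":0,"ry":0,"rz":0},{"x":0,"y":0,"z":0,"rx":0,"ry":0,"rz":0},{"x":0,"y":0,"z":0,"rx":0,"ry":0,"rz":0}]' 1
python3 look.py f.png carrier carrier_grip hook_seat carrier_bar; python3 - <<'E'
from h import *
f=cv2.imread("pics/f.png"); cv2.imwrite("pics/f2.png",cv2.resize(f[140:340,220:420],None,fx=3,fy=3,interpolation=cv2.INTER_CUBIC))
E
```

```text
clock: 4.18
tcp_pos: [0.5952, 0.2104, 0.3151]
orientation: [0.192, 1.564, -0.193]
force: [0.1, 0.3, 0.0]
finger_gap: 1.0
tcp [[-0.0018  0.2428  0.9701  0.5952]
 [-0.0005  0.9701 -0.2428  0.2104]
 [-1.     -0.0009 -0.0017  0.3151]
 [ 0.      0.      0.      1.    ]]
carrier 0.66 [322.7 175. ] [0.5993 0.2115 0.04  ]
carrier_grip 0.89 [319.  220.9] [0.5974 0.2082 0.236 ]
```

View pics/f2.png

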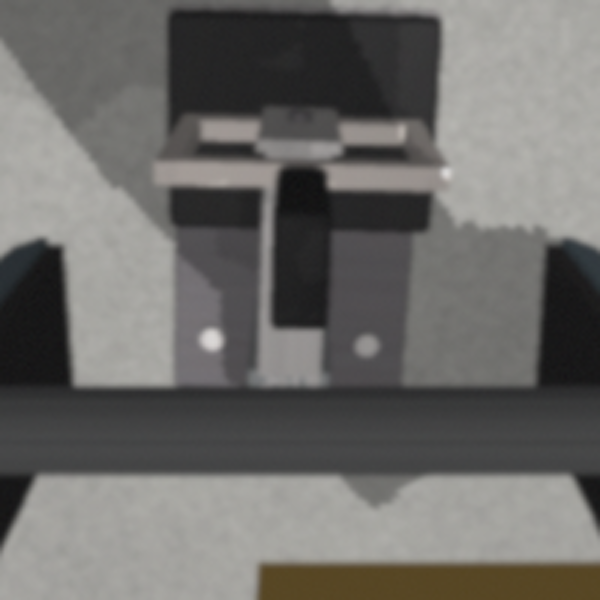

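The near view shows the grip centred at crop (300,250), column 320, with the plate in front of the bar at crop (298,108–158). Now grasp while estimating the plate tip from this picture.

```bash
python3 - <<'E'
from h import *
np.set_printoptions(precision=1,suppress=True)
w=robot.camera("wrist"); T=toolT(); C=T@np.array(w["mount"])
c=np.array([.5972,.2095]); ex=T[:2,2]; 
def row(x,z): return proj(w,[*(c+ex*x),z],C)
def crop(p): return (p-[220,140])*3
print("bar bot front,top front,top back",[crop(row(*a)) for a in [(-.004,.158),(-.004,.166),(.004,.166)]])
print("grip top back/front",crop(row(.015,.256)),crop(row(-.015,.256)))
print("box front bottom/top",crop(row(-.045,.04)),crop(row(-.045,.086)))
for t in range(10,52,5): print(t,[crop(row(x/1000,.158+t/1000))[1] for x in (-19,-15)], [crop(row(x/1000,.158+t/1000))[1] for x in (-24,-20)],[crop(row(x/1000,.158+t/1000))[1] for x in (-14,-10)])
E
python3 -m jog '[{"x":0.6,"y":0,"z":0,"rx":0,"ry":0,"rz":0},{"x":0.6,"y":0,"z":0,"rx":0,"ry":0,"rz":0},{"x":0.6,"y":0,"z":0,"rx":0,"ry":0,"rz":0},{"x":0.6,"y":0,"z":0.04,"rx":0,"ry":0,"rz":0},{"x":0.64,"y":0,"z":0.04,"rx":0,"ry":0,"rz":0},{"x":0,"y":0,"z":0,"rx":0,"ry":0,"rz":0},{"x":0,"y":0,"z":0,"rx":0,"ry":0,"rz":0}]' 1
```

```text
bar bot front,top front,top back [array([300.7, 151. ]), array([300.7, 156.7]), array([300.7, 180.4])]
grip top back/front [300.  323.7] [299.8 203.3]
box front bottom/top [301.1  -1.4] [300.9   7.6]
10 [np.float64(112.47271281447962), np.float64(124.77373451771703)] [np.float64(96.97520056617705), np.float64(109.38402488534834)] [np.float64(127.8356142786196), np.float64(140.0299701270552)]
15 [np.float64(115.552190292613), np.float64(128.04107844734293)] [np.float64(99.8159263900651), np.float64(112.41610226620526)] [np.float64(131.1494941897168), np.float64(143.52828844381324)]
20 [np.float64(118.73318887579728), np.float64(131.41573703207763)] [np.float64(102.7507386627262), np.float64(115.54823108164663)] [np.float64(134.5721160541443), np.float64(147.14097470137096)]
25 [np.float64(122.02080988159969), np.float64(134.90308192450556)] [np.float64(105.78438796202784), np.float64(118.78544365217581)] [np.float64(138.10891771160254), np.float64(150.87372600024645)]
30 [np.float64(125.4205020126104), np.float64(138.50884910699756)] [np.float64(108.92194998811621), np.float64(122.133
[... 283 characters left out ...]
at64(132.57981493549704), np.float64(146.1006076086251)] [np.float64(115.5309133291052), np.float64(129.18323398703836)] [np.float64(149.46450021900915), np.float64(162.85530934317651)]
45 [np.float64(136.35235689182088), np.float64(150.1001920403897)] [np.float64(119.01436158894717), np.float64(132.89843037024752)] [np.float64(153.52026461880217), np.float64(167.13349663845938)]
50 [np.float64(140.26288995050209), np.float64(154.24546599747708)] [np.float64(122.62588961367143), np.float64(136.7496614344331)] [np.float64(157.7236116587611), np.float64(171.56671499856995)]
clock: 5.07
tcp_pos: [0.5972, 0.2098, 0.24]
orientation: [0.192, 1.563, -0.193]
force: [1.4, -0.1, 0.2]
finger_gap: 1.004
```

```bash
python3 -m jog '[{"x":0,"y":0,"z":0,"rx":0,"ry":0,"rz":0},{"x":0,"y":0,"z":0,"rx":0,"ry":0,"rz":0},{"x":0,"y":0,"z":0,"rx":0,"ry":0,"rz":0},{"x":0,"y":0,"z":0,"rx":0,"ry":0,"rz":0},{"x":0,"y":0,"z":0,"rx":0,"ry":0,"rz":0},{"x":0,"y":0,"z":0,"rx":0,"ry":0,"rz":0},{"x":0,"y":0,"z":0,"rx":0,"ry":0,"rz":0},{"x":0,"y":0,"z":0,"rx":0,"ry":0,"rz":0},{"x":0,"y":0,"z":0,"rx":0,"ry":0,"rz":0},{"x":0,"y":0,"z":0,"rx":0,"ry":0,"rz":0}]' -1
python3 - <<'E'
from h import *
w=robot.camera("wrist"); save(w,"g.png",(230,140,410,300),4.4)
s=robot.camera("scene"); save(s,"s1.png",(395,150,495,230),8)
E
```

```text
clock: 5.9
tcp_pos: [0.5975, 0.2097, 0.2399]
orientation: [0.192, 1.562, -0.192]
force: [0.2, 0.7, -0.0]
finger_gap: 0.298
```

View pics/g.png

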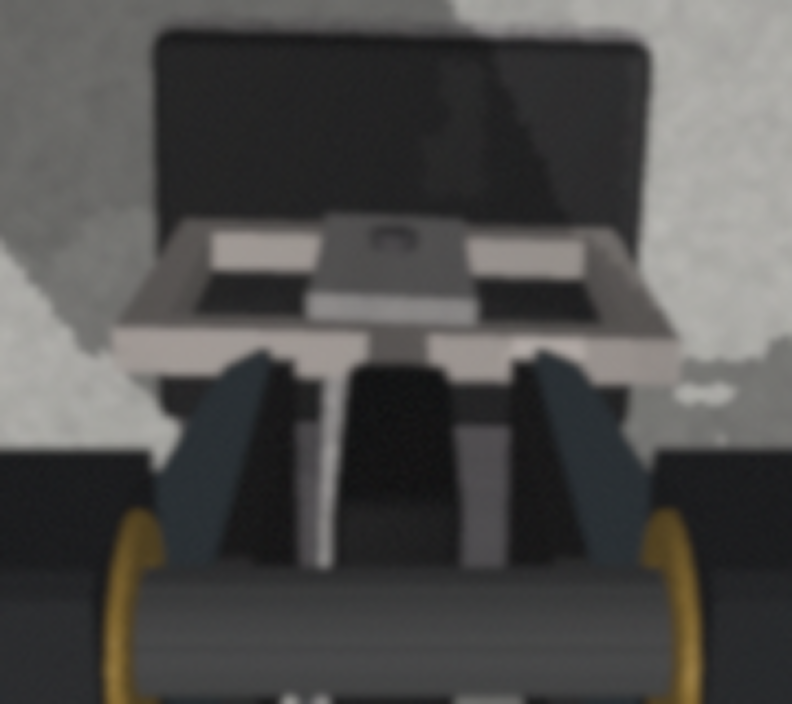

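The close crop shows the plate clearly: top face between rows 293 and 323, front face bottom at row 215, corners near columns 308–476 and 325–462. Fit the plate pose from these.

```bash
python3 - <<'E'
from h import *
from scipy.optimize import least_squares
np.set_printoptions(precision=4,suppress=True)
w=robot.camera("wrist"); T=toolT(); C=T@np.array(w["mount"]); R0=T[:2,1:3]
def px(P): return (proj(w,P,C)-[230,140])*4.4
def world(y,x,z): return [*(T[:2,3]+T[:2,1]*y+T[:2,2]*x),z]
# bar: top-front corners, top-back corners ; observed
bar=[((-.048,-.004,.166),(114,327)),((.048,-.004,.166),(678,337)),((-.048,.004,.166),(116,371)),((.048,.004,.166),(678,383))]
def fb(p): return np.ravel([px(world(y*np.cos(p[2])-x*np.sin(p[2])+p[0],y*np.sin(p[2])+x*np.cos(p[2])+p[1],z+p[3]))-o for (y,x,z),o in bar])
b=least_squares(fb,[0,0,0,0],x_scale=1e-3); print("bar y,x,yaw,dz",b.x,b.fun)
pl=[((-.013,-.019,0),(308,293)),((.013,-.019,0),(476,299)),((-.013,-.015,0),(306,318)),((.013,-.015,0),(478,323)),((-.013,-.019,-.055),(325,215)),((.013,-.019,-.055),(462,219))]
def fp(p): return np.ravel([px(world(y*np.cos(p[2])-x*np.sin(p[2])+p[0],y*np.sin(p[2])+x*np.cos(p[2])+p[1],z+.158+p[3]))-o for (y,x,z),o in pl])
q=least_squares(fp,[0,0,0,.03],x_scale=1e-3); print("plate y,x(seat),yaw,t",q.x,q.fun)
print(robot.state()["finger_gap"])
E
```

```text
bar y,x,yaw,dz [-0.0006  0.0015  0.0207 -0.002 ] [ 0.1671 -0.1991  1.7314  0.7192 -0.2032  0.3731 -1.7127 -0.8987]
plate y,x(seat),yaw,t [-0.0018  0.0044  0.0325  0.0258] [-0.4073  0.9447  0.8182  0.1444  1.2265  0.8155 -2.3873  0.9648  1.1871
 -1.9007 -0.26   -1.671 ]
0.16526496233197402
```

```bash
python3 -m jog '[{"x":0,"y":0,"z":0,"rx":0,"ry":0,"rz":0},{"x":0,"y":0,"z":0,"rx":0,"ry":0,"rz":0},{"x":0,"y":0,"z":0,"rx":0,"ry":0,"rz":0},{"x":0,"y":0,"z":0,"rx":0,"ry":0,"rz":0},{"x":0,"y":0,"z":0,"rx":0,"ry":0,"rz":0},{"x":0,"y":0,"z":0,"rx":0,"ry":0,"rz":0},{"x":0,"y":0,"z":0,"rx":0,"ry":0,"rz":0},{"x":0,"y":0,"z":0,"rx":0,"ry":0,"rz":0}]' -1
```

```text
clock: 6.72
tcp_pos: [0.5975, 0.2097, 0.2399]
orientation: [0.192, 1.562, -0.192]
force: [0.0, -1.7, 1.0]
finger_gap: 0.153
```

Plate tip is about 26–28 mm above the seat, so the lift should be about 30 mm (the window is t to t+5). Grip is closed at 14 mm. Lift.

```bash
python3 -m jog '[{"x":-0.1,"y":0,"z":0,"rx":0,"ry":0,"rz":0},{"x":-0.1,"y":0,"z":0,"rx":0,"ry":0,"rz":0},{"x":-0.2,"y":0,"z":0,"rx":0,"ry":0,"rz":0},{"x":-0.2,"y":0,"z":0,"rx":0,"ry":0,"rz":0},{"x":-0.2,"y":0,"z":0,"rx":0,"ry":0,"rz":0},{"x":-0.2,"y":0,"z":0,"rx":0,"ry":0,"rz":0},{"x":-0.1,"y":0,"z":0,"rx":0,"ry":0,"rz":0},{"x":-0.1,"y":0,"z":0,"rx":0,"ry":0,"rz":0},{"x":0,"y":0,"z":0,"rx":0,"ry":0,"rz":0},{"x":0,"y":0,"z":0,"rx":0,"ry":0,"rz":0},{"x":0,"y":0,"z":0,"rx":0,"ry":0,"rz":0}]' -1
python3 - <<'E'
from h import *
w=robot.camera("wrist"); save(w,"i.png",(230,140,410,300),4.4); print(robot.state()["force"],robot.state()["moment"])
E
```

```text
clock: 7.63
tcp_pos: [0.5974, 0.2097, 0.2697]
orientation: [0.192, 1.563, -0.193]
force: [0.1, -0.3, -6.0]
finger_gap: 0.15
[-0.17990234 -0.19601866 -7.21295173] [-0.00157041 -0.01992507 -0.01796699]
```

View pics/i.png

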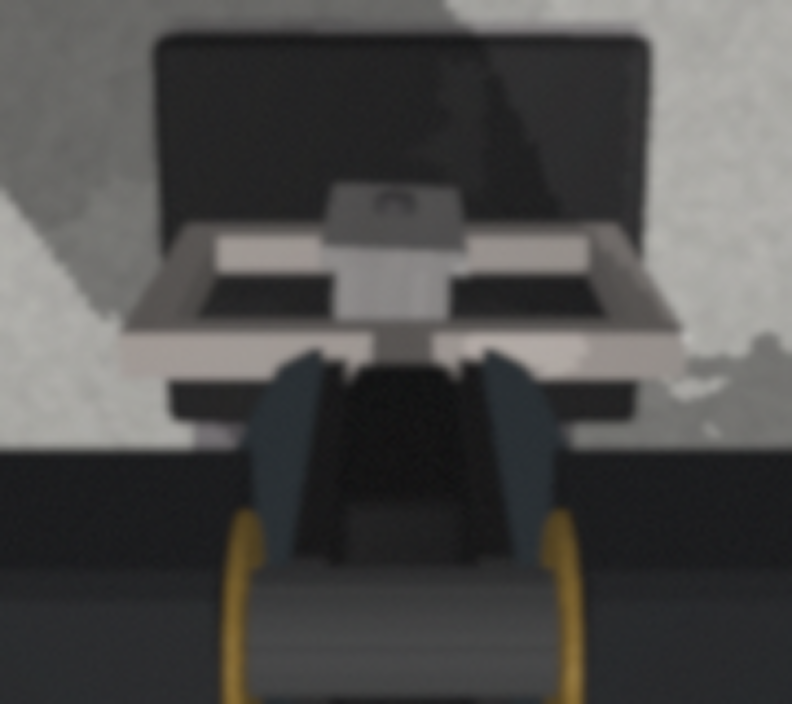

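View: the carrier hangs square with its bar at rows 330–378, and the plate's top edge is now at rows 243–255. Refit relative to the bar, then feel forward.

```bash
python3 - <<'E'
from h import *
from scipy.optimize import least_squares
np.set_printoptions(precision=4,suppress=True)
w=robot.camera("wrist"); T=toolT(); C=T@np.array(w["mount"])
def px(P): return (proj(w,P,C)-[230,140])*4.4
def world(y,x,z): return [*(T[:2,3]+T[:2,1]*y+T[:2,2]*x),z]
def fit(pts,p0,fix=None):
    f=lambda p: np.ravel([px(world(y*np.cos(p[2])-x*np.sin(p[2])+p[0],y*np.sin(p[2])+x*np.cos(p[2])+p[1],z+p[3]))-o for (y,x,z),o in pts])
    r=least_squares(f,p0,x_scale=1e-3); print(r.x,r.fun.round(1))
fit([((-.048,-.004,.196),(122,331)),((.048,-.004,.196),(683,333)),((-.048,.004,.196),(124,376)),((.048,.004,.196),(680,378))],[0,0,0,0])
fit([((-.013,-.019,.158),(324,244)),((.013,-.019,.158),(465,247)),((-.013,-.015,.158),(323,266)),((.013,-.015,.158),(467,269)),((-.013,-.019,.103),(333,183)),((.013,-.019,.103),(460,186))],[0,0,0,.03])
fit([((-.013,-.019,.158),(324,244)),((.013,-.019,.158),(465,247)),((-.013,-.019,.103),(333,183)),((.013,-.019,.103),(460,186))],[0,0,0,.03])
E
```

```text
[ 0.0003  0.0021  0.0043 -0.0041] [-0.2  0.4 -0.1  0.5  0.1 -0.4  0.2 -0.4]
[-0.0014  0.0059  0.0223  0.0183] [-1.2  0.6  2.4  0.7 -0.4  0.1 -0.3  0.2  3.5 -0.8 -4.2 -1.2]
[-0.0014  0.0059  0.0234  0.0185] [-1.5  0.7  2.3  0.9  3.3 -0.8 -4.3 -1.1]
```

```bash
python3 -m jog '[{"x":0,"y":0,"z":-0.08,"rx":0,"ry":0,"rz":0},{"x":0,"y":0,"z":-0.08,"rx":0,"ry":0,"rz":0},{"x":0,"y":0,"z":0,"rx":0,"ry":0,"rz":0},{"x":0,"y":0,"z":0,"rx":0,"ry":0,"rz":0}]' -1
```

```text
clock: 8.07
tcp_pos: [0.5935, 0.2108, 0.2699]
orientation: [0.192, 1.562, -0.192]
force: [-0.2, 0.4, -7.1]
finger_gap: 0.155
```

Tip estimates disagree (22–28 mm), so proceed by feel, using the force and moment to tell bar contact from rail contact.

```bash
python3 -m jog '[{"x":0,"y":0,"z":-0.06,"rx":0,"ry":0,"rz":0},{"x":0,"y":0,"z":0,"rx":0,"ry":0,"rz":0},{"x":0,"y":0,"z":0,"rx":0,"ry":0,"rz":0}]' -1
python3 -m jog '[{"x":0,"y":0,"z":-0.06,"rx":0,"ry":0,"rz":0},{"x":0,"y":0,"z":0,"rx":0,"ry":0,"rz":0},{"x":0,"y":0,"z":0,"rx":0,"ry":0,"rz":0}]' -1
python3 - <<'E'
from h import *
w=robot.camera("wrist"); save(w,"j.png",(250,160,390,250),5.7); print(robot.state()["force"],robot.state()["moment"])
E
```

```text
clock: 8.32
tcp_pos: [0.5921, 0.2111, 0.27]
orientation: [0.192, 1.562, -0.192]
force: [0.1, -0.4, -6.2]
finger_gap: 0.155
clock: 8.57
tcp_pos: [0.5907, 0.2115, 0.2699]
orientation: [0.192, 1.562, -0.192]
force: [0.3, 0.1, -5.1]
finger_gap: 0.156
[ 0.01316969  0.38503638 -6.8451436 ] [0.00933064 0.01109141 0.0150201 ]
```

View pics/j.png

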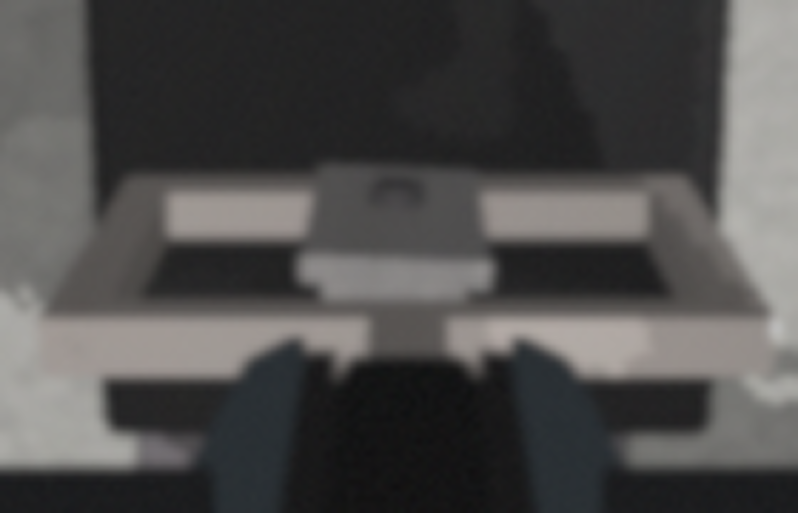

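No contact after 7 mm. In this view the plate's top strip is at rows 252–298, its front bottom at row 163 and the bar's front edge at row 312. Refit jointly with the frame as reference.

```bash
python3 - <<'E'
from h import *
from scipy.optimize import least_squares
np.set_printoptions(precision=4,suppress=True)
w=robot.camera("wrist"); T=toolT(); C=T@np.array(w["mount"])
def px(P): return (proj(w,P,C)-[250,160])*5.7
def world(y,x,z): return [*(T[:2,3]+T[:2,1]*y+T[:2,2]*x),z]
def fit(pts,p0):
    f=lambda p: np.ravel([px(world(y*np.cos(p[2])-x*np.sin(p[2])+p[0],y*np.sin(p[2])+x*np.cos(p[2])+p[1],z+p[3]))-o for (y,x,z),o in pts])
    r=least_squares(f,p0,x_scale=1e-3); print(r.x,r.fun.round(1)); return r.x
# carrier coords
b=fit([((-.048,-.004,.126),(42,312)),((.048,-.004,.126),(770,314)),((-.048,-.004,.050),(124,177)),((.048,-.004,.050),(690,177)),((-.04,-.004,.058),(166,189)),((.04,-.004,.058),(650,190))],[0,0,0,.07])
f=((-.013,-.019,0),(304,253)),((.013,-.019,0),(493,257)),((-.013,-.019,-.055),(318,163)),((.013,-.019,-.055),(481,165))
q=fit(f,[0,0,0,.18])
q2=fit(f+(((-.013,-.015,0),(297,285)),((.013,-.015,0),(497,288))),[0,0,0,.18])
for v in(q,q2): print("bar bottom above tip mm",(b[3]+.118-v[3])*1e3,"bar ahead of plate back", (b[1]-.004-(v[1]-.015))*1e3)
E
```

```text
[0.0003 0.001  0.0024 0.0683] [-1.9  0.7  4.2  0.   2.8 -0.1 -3.3  0.9  1.5 -0.8 -3.9 -0.9]
[-0.0012  0.0111  0.0186  0.184 ] [-1.5  0.8  1.3  0.1  2.8 -0.9 -2.6 -0.1]
[-0.0012  0.01    0.0184  0.1884] [-3.7  2.   2.8  1.4  1.3 -1.3 -1.6 -0.5  3.2 -1.2 -2.1 -0.8]
bar bottom above tip mm 2.316718649886168 bar ahead of plate back 0.9315219271914923
bar bottom above tip mm -2.1171007654411653 bar ahead of plate back 2.0231638222511843
```

```bash
python3 -m jog '[{"x":0,"y":0,"z":-0.05,"rx":0,"ry":0,"rz":0},{"x":0,"y":0,"z":0,"rx":0,"ry":0,"rz":0},{"x":0,"y":0,"z":0,"rx":0,"ry":0,"rz":0}]' -1
python3 -m jog '[{"x":0,"y":0,"z":-0.04,"rx":0,"ry":0,"rz":0},{"x":0,"y":0,"z":0,"rx":0,"ry":0,"rz":0},{"x":0,"y":0,"z":0,"rx":0,"ry":0,"rz":0}]' -1; python3 -c "
from rig import robot
s=robot.state();print(s['force'],s['moment'])"
```

```text
clock: 8.92
tcp_pos: [0.5894, 0.2118, 0.2699]
orientation: [0.192, 1.562, -0.192]
force: [-0.6, -0.1, -5.5]
finger_gap: 0.153
clock: 9.17
tcp_pos: [0.5885, 0.212, 0.2699]
orientation: [0.192, 1.562, -0.192]
force: [0.1, -1.2, -6.6]
finger_gap: 0.151
[ 0.1339797  -1.15248239 -6.60621175] [0.03325752 0.04601617 0.00338112]
```

```bash
S='import sys
from rig import robot
import numpy as np
np.set_printoptions(precision=2,suppress=True)
s=robot.state();print("FM",s["tcp_pos"]*1e3,s["force"],s["moment"]);sys.exit(float(np.hypot(*s["force"][:2]))>2.5)'
echo "$S" > fm.py
python3 -m jog '[{"x":0,"y":0,"z":-0.04,"rx":0,"ry":0,"rz":0},{"x":0,"y":0,"z":0,"rx":0,"ry":0,"rz":0},{"x":0,"y":0,"z":0,"rx":0,"ry":0,"rz":0}]' -1 >/dev/null; python3 fm.py && 
python3 -m jog '[{"x":0,"y":0,"z":-0.04,"rx":0,"ry":0,"rz":0},{"x":0,"y":0,"z":0,"rx":0,"ry":0,"rz":0},{"x":0,"y":0,"z":0,"rx":0,"ry":0,"rz":0}]' -1 >/dev/null; python3 fm.py && 
python3 -m jog '[{"x":0,"y":0,"z":-0.04,"rx":0,"ry":0,"rz":0},{"x":0,"y":0,"z":0,"rx":0,"ry":0,"rz":0},{"x":0,"y":0,"z":0,"rx":0,"ry":0,"rz":0}]' -1 >/dev/null; python3 fm.py
```

```text
FM [587.52 212.23 269.94] [-0.18 -0.34 -6.24] [0.   0.02 0.03]
FM [586.53 212.51 269.9 ] [ 0.51  0.64 -6.29] [ 0.07  0.05 -0.08]
FM [585.59 212.72 269.94] [ 0.25  0.78 -6.01] [-0.01 -0.02  0.01]
```

```bash

python3 -m jog '[{"x":0,"y":0,"z":-0.04,"rx":0,"ry":0,"rz":0},{"x":0,"y":0,"z":0,"rx":0,"ry":0,"rz":0},{"x":0,"y":0,"z":0,"rx":0,"ry":0,"rz":0}]' -1 >/dev/null; python3 fm.py && 
python3 -m jog '[{"x":0,"y":0,"z":-0.04,"rx":0,"ry":0,"rz":0},{"x":0,"y":0,"z":0,"rx":0,"ry":0,"rz":0},{"x":0,"y":0,"z":0,"rx":0,"ry":0,"rz":0}]' -1 >/dev/null; python3 fm.py && 
python3 -m jog '[{"x":0,"y":0,"z":-0.04,"rx":0,"ry":0,"rz":0},{"x":0,"y":0,"z":0,"rx":0,"ry":0,"rz":0},{"x":0,"y":0,"z":0,"rx":0,"ry":0,"rz":0}]' -1 >/dev/null; python3 fm.py &&
python3 -m jog '[{"x":0,"y":0,"z":-0.04,"rx":0,"ry":0,"rz":0},{"x":0,"y":0,"z":0,"rx":0,"ry":0,"rz":0},{"x":0,"y":0,"z":0,"rx":0,"ry":0,"rz":0}]' -1 >/dev/null; python3 fm.py
python3 - <<'E'
from h import *
w=robot.camera("wrist"); save(w,"k.png",(250,160,390,250),5.7)
E
```

```text
FM [584.62 213.   269.95] [ 0.02  0.04 -5.59] [ 0.01 -0.02 -0.03]
FM [583.63 213.23 269.92] [ 1.02 -0.7  -6.28] [ 0.1   0.02 -0.  ]
FM [582.69 213.48 269.96] [ 0.9  -0.21 -6.57] [0.02 0.04 0.01]
FM [581.7  213.72 269.92] [ 0.07  0.43 -5.96] [0.09 0.05 0.  ]
```

View pics/k.png

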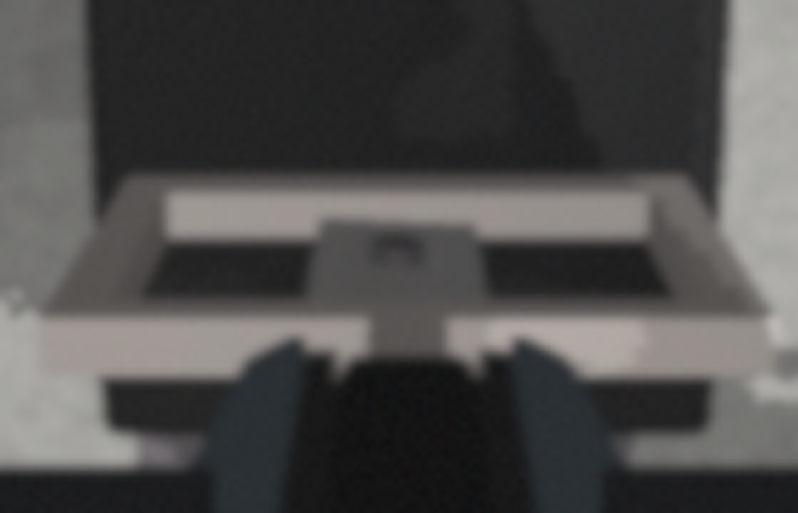

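The plate top edge is now inside the window: it passes under the bar (row 300) and above the rail (top face rows 190–240). No contact force. Continue, watching the force.

```bash

python3 -m jog '[{"x":0,"y":0,"z":-0.06,"rx":0,"ry":0,"rz":0},{"x":0,"y":0,"z":0,"rx":0,"ry":0,"rz":0},{"x":0,"y":0,"z":0,"rx":0,"ry":0,"rz":0}]' -1 >/dev/null; python3 fm.py && 
python3 -m jog '[{"x":0,"y":0,"z":-0.06,"rx":0,"ry":0,"rz":0},{"x":0,"y":0,"z":0,"rx":0,"ry":0,"rz":0},{"x":0,"y":0,"z":0,"rx":0,"ry":0,"rz":0}]' -1 >/dev/null; python3 fm.py && 
python3 -m jog '[{"x":0,"y":0,"z":-0.06,"rx":0,"ry":0,"rz":0},{"x":0,"y":0,"z":-0.06,"rx":0,"ry":0,"rz":0},{"x":0,"y":0,"z":0,"rx":0,"ry":0,"rz":0},{"x":0,"y":0,"z":0,"rx":0,"ry":0,"rz":0}]' -1 >/dev/null; python3 fm.py &&
python3 -m jog '[{"x":0,"y":0,"z":-0.06,"rx":0,"ry":0,"rz":0},{"x":0,"y":0,"z":-0.06,"rx":0,"ry":0,"rz":0},{"x":0,"y":0,"z":0,"rx":0,"ry":0,"rz":0},{"x":0,"y":0,"z":0,"rx":0,"ry":0,"rz":0}]' -1 >/dev/null; python3 fm.py &&
python3 -m jog '[{"x":0,"y":0,"z":-0.06,"rx":0,"ry":0,"rz":0},{"x":0,"y":0,"z":-0.06,"rx":0,"ry":0,"rz":0},{"x":0,"y":0,"z":-0.06,"rx":0,"ry":0,"rz":0},{"x":0,"y":0,"z":-0.06,"rx":0,"ry":0,"rz":0},{"x":0,"y":0,"z":0,"rx":0,"ry":0,"rz":0},{"x":0,"y":0,"z":0,"rx":0,"ry":0,"rz":0}]' -1 >/dev/null; python3 fm.py
```

```text
FM [580.19 214.09 269.91] [-0.34  0.42 -6.05] [0.08 0.   0.01]
FM [578.77 214.46 269.94] [ 0.15  0.36 -5.38] [0.1  0.02 0.02]
FM [575.83 215.21 269.96] [-0.36 -0.93 -6.1 ] [ 0.05 -0.03  0.04]
FM [572.93 215.91 269.94] [-0.25  0.39 -5.73] [ 0.01 -0.02 -0.01]
FM [567.14 217.38 269.98] [ 0.35 -0.07 -6.13] [ 0.03 -0.   -0.01]
```

Clear of the plate with no force. Draw on well clear, staying level.

```bash

python3 -m jog '[{"x":0,"y":0,"z":-0.12,"rx":0,"ry":0,"rz":0},{"x":0,"y":0,"z":-0.2,"rx":0,"ry":0,"rz":0},{"x":0,"y":0,"z":-0.28,"rx":0,"ry":0,"rz":0},{"x":0,"y":0,"z":-0.28,"rx":0,"ry":0,"rz":0},{"x":0,"y":0,"z":-0.28,"rx":0,"ry":0,"rz":0},{"x":0,"y":0,"z":-0.28,"rx":0,"ry":0,"rz":0},{"x":0,"y":0,"z":-0.28,"rx":0,"ry":0,"rz":0},{"x":0,"y":0,"z":-0.28,"rx":0,"ry":0,"rz":0},{"x":0,"y":0,"z":-0.28,"rx":0,"ry":0,"rz":0},{"x":0,"y":0,"z":-0.28,"rx":0,"ry":0,"rz":0},{"x":0,"y":0,"z":-0.2,"rx":0,"ry":0,"rz":0},{"x":0,"y":0,"z":-0.12,"rx":0,"ry":0,"rz":0},{"x":0,"y":0,"z":0,"rx":0,"ry":0,"rz":0},{"x":0,"y":0,"z":0,"rx":0,"ry":0,"rz":0}]' -1 >/dev/null; python3 fm.py
python3 - <<'E'
from h import *
np.set_printoptions(precision=4,suppress=True)
T=toolT()
for cam in ["top","scene","wrist"]:
  p=robot.camera(cam); C=T@np.array(p["mount"]) if cam=="wrist" else np.array(p["extrinsics"])
  for l,z in [("dock",0),("reel",0)]:
    for r in robot.mark_of(l,p)[:3]: print(cam,l,round(r["conf"],2),np.round(r["centre"]),atz(p,r["centre"],z,C))
  save(p,f"m_{cam}.png")
E
```

```text
FM [497.42 234.89 270.05] [-0.71  0.02 -6.47] [-0.02 -0.02 -0.  ]
top dock 0.84 [416. 282.] [ 0.1673 -0.3265  0.    ]
top dock 0.8 [348. 138.] [ 0.6116 -0.1287  0.    ]
top reel 0.84 [312. 190.] [ 0.4501 -0.0135  0.    ]
scene dock 0.96 [364. 312.] [ 0.6133 -0.1389  0.    ]
scene dock 0.88 [190. 267.] [ 0.174  -0.3244  0.    ]
scene dock 0.48 [414. 173.] [0.344  0.5411 0.    ]
scene reel 0.62 [343. 256.] [ 0.4523 -0.0194  0.    ]
wrist dock 0.86 [102. 304.] [ 0.612  -0.1376  0.    ]
wrist reel 0.84 [135. 178.] [ 0.4428 -0.0108  0.    ]
```

View pics/m_wrist.png

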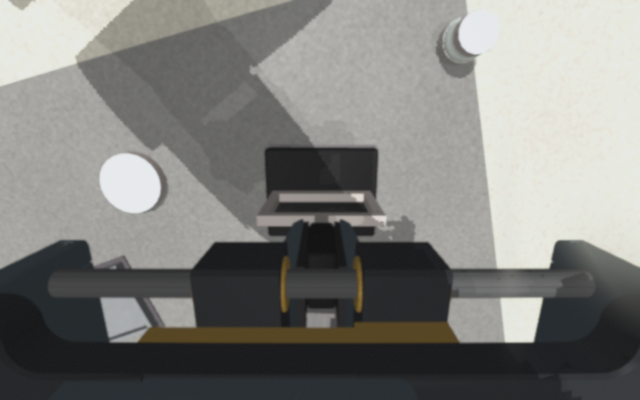

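Carrier is off the hook, held upright, and its frame looks square in the fingers (317,215). The dock is partly visible at left (130,310), the reel at (130,182). Raise, turn 20°, swing over, and go past the dock so the wrist camera sees it unobstructed.

```bash

python3 -m jog '[{"x":-0.3,"y":0,"z":0,"rx":-0.1,"ry":0,"rz":0},{"x":-0.4,"y":0,"z":0,"rx":-0.14,"ry":0,"rz":0},{"x":-0.5,"y":0,"z":0,"rx":-0.15,"ry":0,"rz":0},{"x":-0.5,"y":0,"z":0,"rx":-0.14,"ry":0,"rz":0},{"x":-0.3,"y":0,"z":0,"rx":-0.14,"ry":0,"rz":0},{"x":0,"y":-0.3,"z":0,"rx":0,"ry":0,"rz":0},{"x":0,"y":-0.6,"z":0,"rx":0,"ry":0,"rz":0},{"x":0,"y":-0.8,"z":-0.1,"rx":0,"ry":0,"rz":0},{"x":0,"y":-0.9,"z":-0.1,"rx":0,"ry":0,"rz":0},{"x":0,"y":-0.9,"z":-0.1,"rx":0,"ry":0,"rz":0},{"x":0,"y":-0.9,"z":-0.1,"rx":0,"ry":0,"rz":0},{"x":0,"y":-0.9,"z":-0.1,"rx":0,"ry":0,"rz":0},{"x":0,"y":-0.9,"z":-0.1,"rx":0,"ry":0,"rz":0},{"x":0,"y":-0.9,"z":-0.1,"rx":0,"ry":0,"rz":0},{"x":0,"y":-0.9,"z":-0.1,"rx":0,"ry":0,"rz":0},{"x":0,"y":-0.9,"z":-0.1,"rx":0,"ry":0,"rz":0},{"x":0,"y":-0.9,"z":-0.1,"rx":0,"ry":0,"rz":0},{"x":0,"y":-0.9,"z":0,"rx":0,"ry":0,"rz":0},{"x":0,"y":-0.9,"z":0,"rx":0,"ry":0,"rz":0},{"x":0,"y":-0.9,"z":0,"rx":0,"ry":0,"rz":0}]' -1
python3 -m jog '[{"x":0,"y":-0.7,"z":0.1,"rx":0,"ry":0,"rz":0},{"x":0,"y":-0.7,"z":0.2,"rx":0,"ry":0,"rz":0},{"x":0,"y":-0.5,"z":0.4,"rx":0,"ry":0,"rz":0},{"x":0,"y":-0.2,"z":0.6,"rx":0,"ry":0,"rz":0},{"x":0,"y":0,"z":0.8,"rx":0,"ry":0,"rz":0},{"x":0,"y":0,"z":0.8,"rx":0,"ry":0,"rz":0},{"x":0,"y":0,"z":0.8,"rx":0,"ry":0,"rz":0},{"x":0,"y":0,"z":0.8,"rx":0,"ry":0,"rz":0},{"x":0,"y":0,"z":0.8,"rx":0,"ry":0,"rz":0},{"x":0,"y":0,"z":0.8,"rx":0,"ry":0,"rz":0},{"x":0,"y":0,"z":0.8,"rx":0,"ry":0,"rz":0},{"x":0,"y":0,"z":0.8,"rx":0,"ry":0,"rz":0},{"x":0,"y":0,"z":0.8,"rx":0,"ry":0,"rz":0},{"x":0,"y":0,"z":0.8,"rx":0,"ry":0,"rz":0},{"x":0,"y":0,"z":0.7,"rx":0,"ry":0,"rz":0},{"x":0,"y":0,"z":0.4,"rx":0,"ry":0,"rz":0},{"x":0,"y":0,"z":0.2,"rx":0,"ry":0,"rz":0},{"x":0,"y":0,"z":0,"rx":0,"ry":0,"rz":0},{"x":0,"y":0,"z":0,"rx":0,"ry":0,"rz":0},{"x":0,"y":0,"z":0,"rx":0,"ry":0,"rz":0}]' -1
```

```text
clock: 15.92
tcp_pos: [0.5049, -0.0801, 0.3193]
orientation: [-0.081, 1.57, 0.081]
force: [0.3, 0.7, -5.6]
finger_gap: 0.154
clock: 17.58
tcp_pos: [0.7738, -0.103, 0.3199]
orientation: [-0.083, 1.57, 0.083]
force: [-0.5, -1.3, -7.1]
finger_gap: 0.151
```

```bash
cat > dock.py <<'E'
from h import *
np.set_printoptions(precision=4,suppress=True)
T=toolT(); print(T)
w=robot.camera("wrist"); C=T@np.array(w["mount"]); save(w,"n.png")
for r in robot.mark_of("dock",w)[:2]: print("mark",r["conf"],r["centre"],atz(w,r["centre"],0,C))
for r in robot.regions_of("dock",w)[:2]:
    m=r["mask"].astype(np.uint8); cs=max(cv2.findContours(m,0,2)[0],key=cv2.contourArea)
    W=np.array([atz(w,q[0],.017,C)[:2]*1000 for q in cs],np.float32); (c,sz,a)=cv2.minAreaRect(W)
    print("region",r["conf"],r["centre"],m.sum(),c,sz,a, "bbox",cv2.boundingRect(cs))
for l in ["carrier"]:
  for r in robot.regions_of(l,w)[:2]: print(l,r["conf"],r["centre"],cv2.boundingRect(r["mask"].astype(np.uint8)))
E
python3 dock.py
```

```text
[[-0.0005 -0.105   0.9945  0.7738]
 [ 0.      0.9945  0.105  -0.103 ]
 [-1.      0.0001 -0.0005  0.3199]
 [ 0.      0.      0.      1.    ]]
mark 0.76 [304.8, 52.3] [ 0.6195 -0.1415  0.    ]
region 0.79 [305.5, 49.3] 10526 (619.8983154296875, -135.61700439453125) (118.7420425415039, 142.63465881347656) 5.9642462730407715 bbox (252, 0, 113, 99)
carrier 0.59 [325.0, 194.3] (256, 145, 131, 164)
```

```bash
python3 -m jog '[{"x":0,"y":-0.3,"z":-0.4,"rx":0,"ry":0,"rz":0},{"x":0,"y":-0.5,"z":-0.4,"rx":0,"ry":0,"rz":0},{"x":0,"y":-0.4,"z":-0.4,"rx":0,"ry":0,"rz":0},{"x":0,"y":0,"z":0,"rx":0,"ry":0,"rz":0},{"x":0,"y":0,"z":0,"rx":0,"ry":0,"rz":0}]' -1
cat >> dock.py <<'E'
from scipy.optimize import minimize
def rect(a,b,n=60):
    c=np.array([[-a,-b],[a,-b],[a,b],[-a,b],[-a,-b]]); t=np.linspace(0,1,n)[:,None]
    return np.vstack([c[i]+(c[i+1]-c[i])*t for i in range(4)])
loops=[(rect(.056,.066),.017),(rect(.05,.06),.017),(rect(.05,.06),.005),(rect(.056,.066),0)]
def grad(pic):
    g=cv2.GaussianBlur(cv2.cvtColor(pic["frame"],cv2.COLOR_RGB2GRAY).astype(np.float32),(0,0),1.0)
    return cv2.GaussianBlur(np.hypot(cv2.Sobel(g,5,1,0),cv2.Sobel(g,5,0,1)),(0,0),1.0)
def score(p,pic,Tc,G):
    c,s=np.cos(p[2]),np.sin(p[2]); tot=0; Ti=np.linalg.inv(Tc)
    for L,z in loops:
        P=np.c_[L@np.array([[c,s],[-s,c]])+p[:2],np.full(len(L),z)]
        q=cv2.projectPoints(P,cv2.Rodrigues(Ti[:3,:3])[0],Ti[:3,3],np.array(pic["intrinsics"]),np.array(pic["dist"]))[0].reshape(1,-1,2).astype(np.float32)
        tot+=np.minimum(cv2.remap(G,q[...,0],q[...,1],1),120).mean()
    return -tot
def edgefit(pic,Tc,name):
    G=grad(pic); best=None
    for x in np.arange(.604,.628,.003):
        for y in np.arange(-.148,-.124,.003):
            for a in np.radians([2,4,6,8,10]):
                v=score([x,y,a],pic,Tc,G)
                if best is None or v<best[0]: best=(v,[x,y,a])
    r=minimize(score,best[1],args=(pic,Tc,G),method="Nelder-Mead",options=dict(initial_simplex=np.array(best[1])+np.array([[0,0,0],[.002,0,0],[0,.002,0],[0,0,.02]])))
    print("edge",name,r.x,np.degrees(r.x[2]),r.fun)
edgefit(w,C,"wrist")
if __import__("sys").argv[1:]:
    for cam in("top","scene"):
        p=robot.camera(cam); edgefit(p,np.array(p["extrinsics"]),cam)
E
sed -i 's/^for l in \["carrier"\]:/for l in []:/' dock.py; python3 dock.py all
```

```text
clock: 18.2
tcp_pos: [0.747, -0.1373, 0.3202]
orientation: [-0.082, 1.569, 0.082]
force: [0.6, 0.2, -6.4]
finger_gap: 0.151
[[ 0.0001 -0.1038  0.9946  0.747 ]
 [-0.0001  0.9946  0.1038 -0.1373]
 [-1.     -0.0001  0.0001  0.3202]
 [ 0.      0.      0.      1.    ]]
mark 0.83 [329.7, 73.1] [ 0.6157 -0.1389  0.    ]
region 0.77 [329.4, 71.1] 10249 (616.5548706054688, -137.55294799804688) (121.2319564819336, 141.4021453857422) 6.012502193450928 bbox (277, 22, 109, 98)
edge wrist [ 0.6215 -0.1424  0.1124] 6.439321052801701 -276.9840087890625
edge top [ 0.6619 -0.0343 -0.5626] -32.23538581247797 -101.10143280029297
edge scene [ 0.6178 -0.1397  0.2209] 12.657920055490003 -303.0426330566406
```

Estimates disagree by about 5 mm, so use the last view with an overlay of the region-based estimate.

```bash
python3 - <<'E'
from h import *
T=toolT(); w=robot.camera("wrist"); C=T@np.array(w["mount"])
x0,y0,k=262,5,6
f=cv2.resize(np.ascontiguousarray(w["frame"][y0:y0+125,x0:x0+130,::-1]),None,fx=k,fy=k,interpolation=cv2.INTER_CUBIC)
f=cv2.convertScaleAbs(f,alpha=1.5,beta=-60)
cx,cy,a=.6165,-.138,np.radians(6.2)
for hx,hy,z,col in [(.056,.066,.017,(0,255,0)),(.05,.06,.005,(0,0,255)),(.05,.06,.017,(255,255,0))]:
    q=[]
    for sx,sy in [(-1,-1),(1,-1),(1,1),(-1,1)]:
        X=cx+sx*hx*np.cos(a)-sy*hy*np.sin(a);Y=cy+sx*hx*np.sin(a)+sy*hy*np.cos(a)
        q.append((proj(w,[X,Y,z],C)-[x0,y0])*k)
    print(col,np.round(q).tolist()); cv2.polylines(f,[np.int32(q)],True,col,1)
cv2.imwrite("pics/o.png",f)
E
```

```text
(0, 255, 0) [[100.0, 120.0], [118.0, 659.0], [692.0, 657.0], [714.0, 119.0]]
(0, 0, 255) [[135.0, 165.0], [149.0, 632.0], [659.0, 631.0], [676.0, 163.0]]
(255, 255, 0) [[129.0, 151.0], [143.0, 632.0], [667.0, 630.0], [685.0, 149.0]]
```

View pics/o.png

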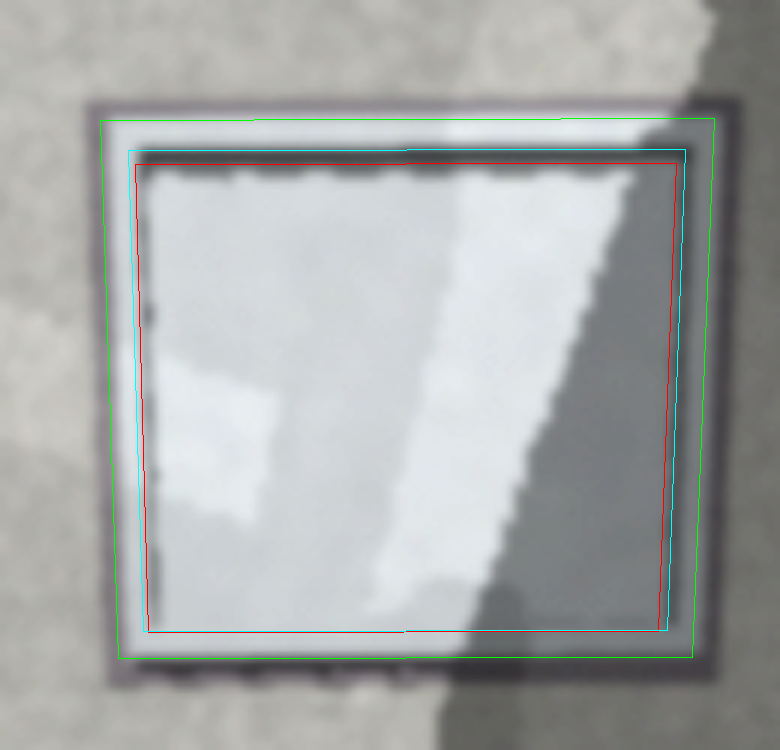

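Last view: the fit lies well on the rim. The inner edges run about 7 px (1.5 mm) further right than drawn (left wall at 142 against 135, right at 690 against 685), with rows and yaw agreeing. Dock = (0.6165,-0.1365), yaw 6.1°. Move over it and lower.

```bash
python3 -m jog '[{"x":0,"y":0.07,"z":-0.3,"rx":0,"ry":0,"rz":0},{"x":0,"y":0.07,"z":-0.6,"rx":0,"ry":0,"rz":0},{"x":0,"y":0.07,"z":-0.8,"rx":0,"ry":0,"rz":0},{"x":0,"y":0.08,"z":-0.8,"rx":0,"ry":0,"rz":0},{"x":0,"y":0.07,"z":-0.8,"rx":0,"ry":0,"rz":0},{"x":0,"y":0.07,"z":-0.8,"rx":0,"ry":0,"rz":0},{"x":0,"y":0.07,"z":-0.7,"rx":0,"ry":0,"rz":0},{"x":0,"y":0.07,"z":-0.45,"rx":0,"ry":0,"rz":0},{"x":0.4,"y":0,"z":0,"rx":0,"ry":0,"rz":0},{"x":0.5,"y":0,"z":0,"rx":0,"ry":0,"rz":0},{"x":0.6,"y":0,"z":0,"rx":0,"ry":0,"rz":0},{"x":0.6,"y":0,"z":0,"rx":0,"ry":0,"rz":0},{"x":0.6,"y":0,"z":0,"rx":0,"ry":0,"rz":0},{"x":0.5,"y":0,"z":0,"rx":0,"ry":0,"rz":0},{"x":0.3,"y":0,"z":0,"rx":0,"ry":0,"rz":0},{"x":0,"y":0,"z":0,"rx":0,"ry":0,"rz":0},{"x":0,"y":0,"z":0,"rx":0,"ry":0,"rz":0},{"x":0,"y":0,"z":0,"rx":0,"ry":0,"rz":0}]' -1
python3 - <<'E'
from h import *
np.set_printoptions(precision=4,suppress=True)
T=toolT(); w=robot.camera("wrist"); C=T@np.array(w["mount"]); save(w,"q.png"); print(T)
# predicted column/row profile: dock inner rim front edge mid & box front bottom edge mid
ez=T[:2,2];ey=T[:2,1];d=np.array([.6165,-.1365]);c=T[:2,3]+ez*.0015;u=T[2,3]-.2
for n,P in {"rim outer front":[*(d-ez*.056),.017],"rim inner front":[*(d-ez*.05),.017],"box front bottom":[*(c-ez*.045),u],"box front top":[*(c-ez*.045),u+.046],
 "rim in L":[*(d-ez*.03-ey*.06),.017],"rim in R":[*(d-ez*.03+ey*.06),.017],"rim out L":[*(d-ez*.03-ey*.066),.017],"rim out R":[*(d-ez*.03+ey*.066),.017],"box L":[*(c-ez*.03-ey*.055),u+.046],"box R":[*(c-ez*.03+ey*.055),u+.046]}.items(): print(n,proj(w,P,C).round(1))
g=cv2.cvtColor(w["frame"],cv2.COLOR_RGB2GRAY)
for col in(280,330,370): print(col,g[100:180,col].tolist())
r=int(proj(w,[*(c-ez*.03),u+.046],C)[1]); print("row",r,g[r,225:285].tolist(),g[r,360:430].tolist())
E
```

```text
clock: 20.0
tcp_pos: [0.6164, -0.1356, 0.2331]
orientation: [-0.083, 1.568, 0.083]
force: [0.2, -0.6, -5.5]
finger_gap: 0.152
[[ 0.001  -0.1056  0.9944  0.6164]
 [-0.0003  0.9944  0.1056 -0.1356]
 [-1.     -0.0004  0.001   0.2331]
 [ 0.      0.      0.      1.    ]]
rim outer front [320.2 131.9]
rim inner front [320.2 137.3]
box front bottom [321.  144.4]
box front top [321.  148.9]
rim in L [268.2 155. ]
rim in R [372.4 155. ]
rim out L [263. 155.]
rim out R [377.6 155. ]
box L [263.9 164.6]
box R [378.1 164.5]
280 [160, 162, 163, 163, 163, 162, 162, 163, 162, 162, 162, 162, 164, 165, 163, 161, 159, 158, 158, 159, 159, 157, 155, 147, 131, 119, 116, 116, 115, 113, 126, 154, 169, 172, 172, 165, 147, 129, 134, 157, 169, 171, 170, 163, 143, 125, 108, 77, 45, 38, 46, 50, 52, 53, 53, 53, 53, 52, 51, 52, 53, 53, 53, 52, 53, 51, 52, 53, 52, 51, 53, 51, 50, 51, 49, 50, 50, 50, 50, 49]
330 [159, 156, 152, 150, 149, 152, 155, 155, 158, 158, 157, 157, 157, 158, 158, 157, 156, 156, 155, 155, 156, 157, 157, 149, 132, 120, 116, 116, 115, 117, 132, 158, 170, 173, 173, 163, 142, 135, 154, 167, 170, 
[... 442 characters left out ...]
, 31, 31, 30, 31, 30, 29, 30, 31, 30, 29, 31, 30, 30, 31, 31, 30, 30, 30, 30, 30]
row 164 [155, 154, 154, 155, 157, 158, 157, 158, 158, 160, 161, 160, 159, 158, 158, 161, 163, 162, 159, 158, 157, 158, 160, 161, 161, 161, 160, 159, 158, 159, 159, 159, 158, 156, 146, 130, 119, 121, 132, 128, 97, 62, 50, 52, 53, 53, 52, 52, 53, 52, 52, 53, 53, 52, 52, 53, 52, 52, 53, 52] [31, 31, 31, 32, 32, 31, 32, 33, 31, 31, 30, 31, 31, 30, 30, 29, 32, 46, 63, 79, 91, 103, 113, 117, 117, 117, 117, 117, 117, 115, 113, 111, 111, 111, 112, 112, 112, 113, 113, 111, 111, 111, 112, 113, 114, 115, 114, 116, 117, 116, 115, 114, 112, 110, 111, 110, 111, 113, 114, 115, 114, 113, 112, 113, 114, 113, 113, 113, 113, 113]
```

Numerically, the rim's front edge and the box's front edge give about 1 mm offset along tool z and 1 mm in tool y. Correct it and lower gently with force checks.

```bash
python3 -m jog '[{"x":0,"y":-0.04,"z":-0.04,"rx":0,"ry":0,"rz":0},{"x":0.2,"y":0,"z":0,"rx":0,"ry":0,"rz":0},{"x":0.2,"y":0,"z":0,"rx":0,"ry":0,"rz":0},{"x":0.08,"y":0,"z":0,"rx":0,"ry":0,"rz":0},{"x":0,"y":0,"z":0,"rx":0,"ry":0,"rz":0},{"x":0,"y":0,"z":0,"rx":0,"ry":0,"rz":0}]' -1 >/dev/null; python3 fm.py &&
python3 -m jog '[{"x":0.1,"y":0,"z":0,"rx":0,"ry":0,"rz":0},{"x":0.1,"y":0,"z":0,"rx":0,"ry":0,"rz":0},{"x":0.08,"y":0,"z":0,"rx":0,"ry":0,"rz":0},{"x":0,"y":0,"z":0,"rx":0,"ry":0,"rz":0},{"x":0,"y":0,"z":0,"rx":0,"ry":0,"rz":0}]' -1 >/dev/null; python3 fm.py &&
python3 -m jog '[{"x":0.06,"y":0,"z":0,"rx":0,"ry":0,"rz":0},{"x":0.06,"y":0,"z":0,"rx":0,"ry":0,"rz":0},{"x":0,"y":0,"z":0,"rx":0,"ry":0,"rz":0},{"x":0,"y":0,"z":0,"rx":0,"ry":0,"rz":0}]' -1 >/dev/null; python3 fm.py
```

```text
FM [ 614.81 -136.57  220.17] [-0.02 -0.1  -6.3 ] [-0.   -0.03 -0.02]
FM [ 614.85 -136.59  213.27] [ 1.02  1.12 -5.79] [ 0.02 -0.07  0.08]
FM [ 614.86 -136.61  210.35] [-0.88  0.28 -5.31] [ 0.07 -0.02  0.06]
```

```bash
python3 -m jog '[{"x":0.06,"y":0,"z":0,"rx":0,"ry":0,"rz":0},{"x":0.06,"y":0,"z":0,"rx":0,"ry":0,"rz":0},{"x":0,"y":0,"z":0,"rx":0,"ry":0,"rz":0},{"x":0,"y":0,"z":0,"rx":0,"ry":0,"rz":0}]' -1 >/dev/null; python3 fm.py &&
python3 -m jog '[{"x":0.04,"y":0,"z":0,"rx":0,"ry":0,"rz":0},{"x":0,"y":0,"z":0,"rx":0,"ry":0,"rz":0},{"x":0,"y":0,"z":0,"rx":0,"ry":0,"rz":0}]' -1 >/dev/null; python3 fm.py &&
python3 -m jog '[{"x":0.04,"y":0,"z":0,"rx":0,"ry":0,"rz":0},{"x":0,"y":0,"z":0,"rx":0,"ry":0,"rz":0},{"x":0,"y":0,"z":0,"rx":0,"ry":0,"rz":0}]' -1 >/dev/null; python3 fm.py
```

```text
FM [ 614.86 -136.57  207.29] [ 0.85 -0.43 -7.29] [ 0.04 -0.01 -0.01]
FM [ 614.91 -136.6   206.41] [-0.29 -0.57 -6.25] [ 0.05 -0.05  0.03]
FM [ 615.2  -136.65  206.13] [-4.1   0.14  5.11] [0.23 0.79 0.  ]
```

Contact at TCP z 206 mm with the force centred, so the carrier is on the tray floor. Let go and withdraw upwards.

```bash
python3 -m jog '[{"x":0,"y":0,"z":0,"rx":0,"ry":0,"rz":0},{"x":0,"y":0,"z":0,"rx":0,"ry":0,"rz":0},{"x":0,"y":0,"z":0,"rx":0,"ry":0,"rz":0},{"x":0,"y":0,"z":0,"rx":0,"ry":0,"rz":0},{"x":0,"y":0,"z":0,"rx":0,"ry":0,"rz":0},{"x":0,"y":0,"z":0,"rx":0,"ry":0,"rz":0},{"x":0,"y":0,"z":0,"rx":0,"ry":0,"rz":0},{"x":0,"y":0,"z":0,"rx":0,"ry":0,"rz":0}]' 0.3
python3 -m jog '[{"x":-0.2,"y":0,"z":0,"rx":0,"ry":0,"rz":0},{"x":-0.4,"y":0,"z":0,"rx":0,"ry":0,"rz":0},{"x":-0.6,"y":0,"z":0,"rx":0,"ry":0,"rz":0},{"x":-0.8,"y":0,"z":0,"rx":0,"ry":0,"rz":0},{"x":-0.8,"y":0,"z":0,"rx":0,"ry":0,"rz":0},{"x":-0.8,"y":0,"z":0,"rx":0,"ry":0,"rz":0},{"x":-0.8,"y":0,"z":0,"rx":0,"ry":0,"rz":0},{"x":-0.6,"y":0,"z":0,"rx":0,"ry":0,"rz":0},{"x":-0.3,"y":0,"z":0,"rx":0,"ry":0,"rz":0},{"x":0,"y":0,"z":0,"rx":0,"ry":0,"rz":0},{"x":0,"y":0,"z":0,"rx":0,"ry":0,"rz":0}]' 0.3
python3 - <<'E'
from h import *
np.set_printoptions(precision=4,suppress=True)
T=toolT(); w=robot.camera("wrist"); C=T@np.array(w["mount"]); save(w,"r.png")
for l,z in [("carrier",.005),("carrier_grip",.201),("carrier_bar",.123),("dock",0)]:
  for n,p,Tc in [("wrist",w,C)]+[(c,(q:=robot.camera(c)),np.array(q["extrinsics"])) for c in("top","scene")]:
    for r in robot.mark_of(l,p)[:1]: print(l,n,round(r["conf"],2),atz(p,r["centre"],z,Tc))
ez=T[:2,2];ey=T[:2,1];d=np.array([.6155,-.1365])
for n,P in {"rim outer front":[*(d-ez*.056),.017],"rim inner front":[*(d-ez*.05),.017],"box front bottom":[*(d-ez*.045),.005],"box front top":[*(d-ez*.045),.051],
 "front top bar L":[*(d-ez*.004-ey*.048),.131],"front top bar R":[*(d-ez*.004+ey*.048),.131]}.items(): print(n,proj(w,P,C).round(1))
g=cv2.cvtColor(w["frame"],cv2.COLOR_RGB2GRAY)
r0=int(proj(w,[*(d-ez*.056),.017],C)[1])-8
for col in(290,320,350): print(col,r0,g[r0:r0+34,col].tolist())
E
```

```text
clock: 22.8
tcp_pos: [0.6149, -0.1366, 0.2054]
orientation: [-0.083, 1.569, 0.083]
force: [0.1, 0.1, -0.5]
finger_gap: 0.647
clock: 23.72
tcp_pos: [0.6148, -0.1366, 0.338]
orientation: [-0.083, 1.569, 0.083]
force: [0.4, 0.2, -0.7]
finger_gap: 0.651
carrier wrist 0.79 [ 0.6182 -0.1334  0.005 ]
carrier scene 0.74 [ 0.6112 -0.1261  0.005 ]Traceback (most recent call last):
  File "<stdin>", line 6, in <module>
ValueError: only the last four pictures can be asked about
```

```bash
python3 - <<'E'
from h import *
np.set_printoptions(precision=4,suppress=True)
T=toolT(); P={"wrist":robot.camera("wrist"),"top":robot.camera("top"),"scene":robot.camera("scene")}
for n,p in P.items():
  Tc=T@np.array(p["mount"]) if n=="wrist" else np.array(p["extrinsics"])
  for l,z in [("carrier",.005),("carrier_grip",.201),("carrier_bar",.123),("dock",0),("reel",0),("jar",0),("partsbin",0)]:
    for r in robot.mark_of(l,p)[:1]: print(l,n,round(r["conf"],2),atz(p,r["centre"],z,Tc))
w=P["wrist"];C=T@np.array(w["mount"])
ez=T[:2,2];ey=T[:2,1];d=np.array([.6155,-.1365])
for n,Q in {"rim outer front":[*(d-ez*.056),.017],"rim inner front":[*(d-ez*.05),.017],"box front top":[*(d-ez*.045),.051],"rimout L":[*(d-ez*.04-ey*.066),.017],"rimout R":[*(d-ez*.04+ey*.066),.017],"box L":[*(d-ez*.03-ey*.055),.051],"box R":[*(d-ez*.03+ey*.055),.051]}.items(): print(n,proj(w,Q,C).round(1))
g=cv2.cvtColor(w["frame"],cv2.COLOR_RGB2GRAY)
r0=int(proj(w,[*(d-ez*.056),.017],C)[1])-6
for col in(290,320,350): print(col,r0,g[r0:r0+26,col].tolist())
r=int(proj(w,[*(d-ez*.03),.051],C)[1]); print(r,"270:",g[r,265:290].tolist(),"350:",g[r,350:385].tolist())
E
```

```text
carrier wrist 0.69 [ 0.616  -0.1349  0.005 ]
carrier_grip wrist 0.55 [ 0.6176 -0.1364  0.201 ]
carrier_bar wrist 0.82 [ 0.6112 -0.133   0.123 ]
reel wrist 0.56 [ 0.4462 -0.0099  0.    ]
carrier_grip top 0.18 [ 0.3901 -0.3465  0.201 ]
dock top 0.69 [ 0.1716 -0.3244  0.    ]
reel top 0.49 [ 0.4483 -0.0101  0.    ]
jar top 0.82 [0.3785 0.4356 0.    ]
partsbin top 0.73 [ 0.4087 -0.4201  0.    ]
carrier scene 0.7 [ 0.6176 -0.1304  0.005 ]
carrier_grip scene 0.57 [ 0.6137 -0.1383  0.201 ]
carrier_bar scene 0.94 [ 0.6221 -0.1379  0.123 ]
dock scene 0.96 [ 0.1635 -0.3178  0.    ]
reel scene 0.57 [ 0.4491 -0.016   0.    ]
jar scene 0.78 [0.3842 0.4362 0.    ]
partsbin scene 0.74 [ 0.4095 -0.4207  0.    ]
rim outer front [321.  128.9]
rim inner front [321.  133.1]
box front top [321.  138.2]
rimout L [275.9 140.1]
rimout R [366.1 140.1]
box L [280.8 149.4]
box R [361.2 149.4]
290 122 [155, 143, 128, 118, 115, 114, 128, 154, 169, 171, 162, 143, 133, 143, 149, 128, 88, 56, 49, 54, 55, 56, 56, 56, 54, 55]
320 122 [154, 140, 126, 117, 115, 114, 127, 155, 169, 171, 161, 139, 134, 150, 152, 127, 88, 54, 47, 51, 52, 53, 53, 53, 53, 53]
350 122 [109, 100, 90, 85, 82, 81, 94, 113, 123, 124, 121, 114, 110, 107, 99, 82, 59, 37, 30, 33, 34, 33, 33, 34, 33, 33]
149 270: [158, 158, 159, 160, 160, 160, 157, 146, 130, 121, 128, 147, 164, 167, 155, 125, 82, 55, 52, 55, 56, 55, 56, 55, 56] 350: [34, 35, 37, 39, 41, 41, 40, 40, 41, 41, 55, 86, 110, 120, 120, 111, 97, 89, 91, 101, 110, 115, 116, 115, 114, 114, 114, 114, 113, 111, 110, 109, 110, 112, 112]
```

Box edges match the seated model within about 0.5 px (front 138, sides 281/361), the bystanders haven't moved, and the hand is clear.

```bash
python3 -c "
from rig import robot
print(robot.hand_in(), robot.state()['clock'])"
```

```text
the job is handed in; nothing more can be done
the job is handed in; nothing more can be done
```

I took the carrier off the hook and set it down in the far docking tray. I then let go and handed the job in at about 25 s of the 72 s allowed. The rig gives no verdict.

- **Unhooking:** I lifted the carrier 30 mm, based on the plate tip I measured with the wrist camera. I then drew it off in steps of about 1 to 3 mm until it cleared the plate. The sideways force stayed at noise level (about 1 N) throughout, so I felt no contact with the plate.
- **Setting down:** It touched the tray floor at 206 mm tool height (205 mm expected), with the force changing by about 11 N.
- **Last checks, from pixel values in the wrist picture:** The box's front and side edges lie within about 0.5 px of where a seated, centred carrier should show. The jar, reel and bin are still within about 10 mm of the positions I measured at the start, and the force on the opened gripper is close to zero.
- **Disagreements:**
    - My estimates of the plate tip ranged from 22 to about 32 mm above the seat, so I relied on feel for the draw-off.
    - The dock edge fits on the top and scene pictures failed, and the wrist one was about 5 mm out. I used the dock position from the wrist overlay instead.
    - The network's final carrier points scatter by up to about 7 mm.
    - My first two move commands were refused because rows need all six keys.
    - I had used all 12 picture views before the placing, so I did not look at the final placement as a picture.

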